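# Tip the stain brush out of its deep holder in the shared laundry

### The arm

A 6-joint arm with a two-finger parallel gripper is mounted at the origin on the work surface. World frame = base frame: x ahead of the robot, y to its left, z up, the work surface at z = 0. Lengths are in m, angles in degrees, forces in N, time in s.
With the tool pointing down it reaches from about 0.35 to 0.775 m from the base axis. Payload 5.5 kg.
Tool frame: the origin (TCP) lies at the very end of the fingers, on their centre line; the grasp point (between the pads) lies 19 mm behind it; z points along the fingers, y is the line along which they close (so a half turn about z gives the same grasp; the last joint's range is limited). The gripper opens to 85 mm and grips with 20 to 120 N. Pads are 22 mm wide; open, the fingers measure 114 mm over their backs; the gripper's body (76 mm by 85 mm) begins 54 mm behind the grasp point. The pads swing forward as they close: fully open they stand 13 mm farther back than shut.
Start: joints at [-78.759, 17.945, 2.641, 74.691, 0, 82.002], TCP at [0.189, -0.543, 0.231] pointing down, gripper open.
Joint ranges: [-158.12, 158.12], [-49.38, 96.58], [-58.88, 72.47], [-126.05, 133.96], [-84.25, 85.87], [-180, 180]. Speed limits (degrees/s): [147.25, 147.25, 180, 180, 180, 180].

### API

Orientations are given as [roll, pitch, yaw] about the fixed x, y, z axes, in that order (R = Rz(yaw) Ry(pitch) Rx(roll)).
In Python, from rig import r gives the robot as it stands.
- The arm moves only by the tool carry_out, never from a script. Its argument "rows" is text: rows parted by semicolons, each of 7 numbers parted by spaces: the opening, from 0 (shut) to 1 (fully open), then the shift along the tool's x, y, z in m, then the turn, a rotation vector about the tool's x, y, z in degrees. A call has exactly 10 rows; each row is the pose to reach, as a shift and turn from the pose commanded when the call began, along the tool's axes at that moment; what a row does not reach only later rows make up. A row lasts 1/12 s, in which the tool goes at most 41.7 mm and 7.16 degrees, less where a joint would pass 70% of its speed; a pose out of reach is approached as far as the arm can. A call with a gripper value outside its range is refused whole. The fingers move at their own pace and stop on an object; "force" is the grip in N (left out, the last holds). Time passes only in rows, so rows that repeat a pose let the fingers close, or fill a call up. It gives the time, the measured TCP pose, the force, the opening and the grip force at its end, in the units of the state.
- r.get_obs(): the state, without advancing time (a new reading comes with each control period).
- r.grab_frame(name): name is "side" or "top" or "wrist"; returns the picture (400x640x3 uint8, red, green, blue); there is no depth.
- r.calibration(name): a dict with "mtx" (3x3 intrinsics, pixels), "camera_from_world" (4x4, takes a point from world to camera coordinates). Camera axes: x right, y up, looking along -z (the intrinsics and any distortion apply to the point x, -y, -z); pixel columns grow to the right and rows downward; lengths in m; the calibration is good to about 2 mm. A picture is of the moment at which its call begins: read the wrist's pose just before it. calibration takes no time and is no camera call; for the wrist camera it gives the pose at the moment of the call.
- r.close_job(): hands the job in; it is judged then, once.
The state is a dict: "time": time; "joint_pos": joint angles; "qd": joint speeds; "joint_efforts": joint torques, N m; "eef_pos": TCP position; "orientation": TCP orientation; "force": force on the tool from outside, world axes, zero at the start; "torque": the same for the moment, N m; "opening": finger opening in m; "grip_force": force on a finger pad.
Only numpy, scipy, OpenCV 4.12 (cv2) and the standard library are available. Lean on these libraries where they do the work, as an engineer would, in place of code of your own. Each camera call takes 0.05 s, during which the arm holds its last target. There are 200 camera calls.

### The job

On the laundry island stands a twin tip-out holder: one tube holds the wooden stain brush, the other a white stain stick, both too deep to reach. Take the crank grip of the tube that holds the brush, tip that tube over until the brush slides out into the grey tray in front, then swing the tube back fully upright and let go. Leave the tube with the stain stick as it is.

Things in the scene. Friction and masses are not known exactly. Their poses are not given: they have to be found in the camera images.
- left_holder (a joint): Left tube (seen from the robot) of a stand with two tall square aluminium tubes side by side. 0 = upright, mouth up; grows as the mouth tips away from the robot over the tray (1.57 level, 2.5 end stop). Stiff: 3 to 5 N at the crank grip; stays where left. Outside 50 x 50 mm, walls 4 mm; mouth 115 mm above, bottom 100 mm below the level axle, which is 200 mm above the table.
- right_holder (a joint): Right tube: same sizes, values and behaviour as the left; centres 90 mm apart. Contents slide out past about 2.2; tip to 2.4 to be sure. A 16 mm slot down each tube's far side (towards the tray) shows what is inside.
- left_grip (a point): Middle of the left tube's round black crank grip, 15 mm thick, 66 mm long, level, parallel to the axle, out to the left. Axes turn with the tube: y along the axle to the left, z from tube bottom to mouth, x (upright) towards the tray. The axle is 80 mm to +x of this point, so the grip swings up and over in an 80 mm arc. It can turn between closed fingers: the gripper may stay pointing down.
- right_grip (a point): The same point on the right tube's crank grip, which stands out to the right of the stand; same axes and offsets. The two grips are 280 mm apart.
- brush: Stain brush of light wood: round handle 22 mm thick, 72 mm long, with a wooden block head 32 mm wide and 22 mm thick with pale bristles; 112 mm long in all, 60 g. At the start it stands head up in one of the two tubes, either one, its top 98 mm below the mouth. Origin at the middle of its length, z along the brush towards the head.
- stick: Stain stick: white plastic cylinder 26 mm thick with a slightly thinner grey cap, 112 mm long, 60 g. Stands in the other tube at the start and must stay there. Origin at its lower end, z towards the cap.
- tray: Shallow open grey plastic tray, loose, 220 mm (its x, away from the stand) by 260 mm (its y) by 35 mm high, walls 4 mm, 700 g, on the work surface on the far side of the stand, already in the right place to catch what slides out of either tube. Origin at the centre of its underside, z up.

How it is judged:
By the outcome, as a careful person would: the job done as asked, in the order asked, and still so for the second after the job is handed in, with the robot touching nothing.
It also fails if it takes over 54 s, if anything falls off the work surface, if the arm or the gripper's body presses on something with over 40 N, if the wrist force passes 120 N, or if a joint passes its speed limit or range.

## Working session

There is one attempt and no reset: what is moved stays moved. The work goes in short steps, Python scripts to look and compute and a tool call to move; the robot and the scene stay as the last step left them, time stands still between calls to the robot, and variables do not carry over. Pictures are saved under pics/ and viewed, at most 10 in all, crops included, and the job is handed in when it is done.

Besides the shell and the picture viewer there is one more tool, called after "Call:" in YAML: its name, and indented under it one key for each argument. carry_out: Moves the arm, as the interface text tells. Its arguments: {"type":"object","properties":{"rows":{"type":"string"},"force":{"type":"number"}},"required":["rows"]}

```bash
mkdir -p pics; ls
python3 - <<'E'
from rig import r
import cv2,numpy as np
np.set_printoptions(precision=4,suppress=True)
for n in("side","top"):
    cv2.imwrite(f"pics/{n}0.png",r.grab_frame(n)[:,:,::-1])
    c=r.calibration(n);print(n,c)
o=r.get_obs();print(o)
E
```

```text
pics
side {'mtx': array([[409.5588,   0.    , 320.3869],
       [  0.    , 409.5588, 203.99  ],
       [  0.    ,   0.    ,   1.    ]]), 'camera_from_world': array([[-0.7934, -0.6087,  0.0047,  0.4942],
       [ 0.4708, -0.6088,  0.6385, -0.3376],
       [-0.3858,  0.5088,  0.7696, -0.6295],
       [ 0.    ,  0.    ,  0.    ,  1.    ]])}
top {'mtx': array([[438.5862,   0.    , 314.833 ],
       [  0.    , 438.5862, 199.9184],
       [  0.    ,   0.    ,   1.    ]]), 'camera_from_world': array([[-0.0291, -0.9994,  0.0167,  0.0529],
       [ 0.996 , -0.0275,  0.0849, -0.5765],
       [-0.0843,  0.0191,  0.9963, -0.8392],
       [ 0.    ,  0.    ,  0.    ,  1.    ]])}
{'time': 0.1, 'joint_pos': array([-78.7597,  17.9865,   2.5848,  74.6905,   0.0005,  82.0013]), 'qd': array([-0.0337, -0.1062,  0.2294, -0.0249, -0.0841, -0.0751]), 'joint_efforts': array([  0.0039, -48.1725,  29.9244,   0.0128,   0.    ,  -0.    ]), 'eef_pos': array([ 0.1894, -0.5425,  0.2305]), 'orientation': array([-179.9089,   -0.0133,   19.239 ]), 'force': array([-0.1761, -0.174 , -0.3624]), 'torque': array([-0.0185, -0.0326,  0.0286]), 'grip_force': 0.0, 'opening': 0.08533969198025598}
```

View pics/side0.png

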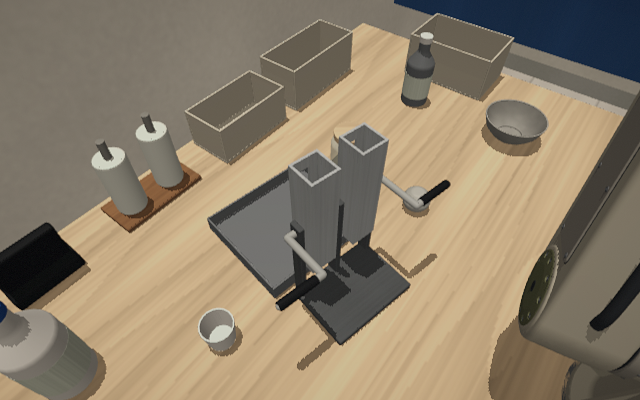

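View pics/top0.png

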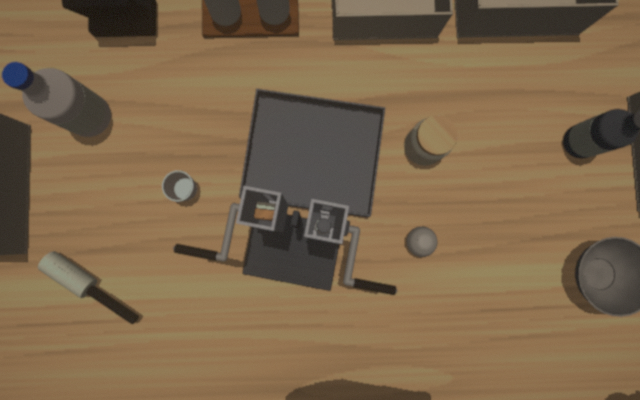

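The side view shows the stand from its left/back, with grips near (297,292) and (433,192). In the top view, the left tube (262,208) seems to contain something wood-coloured and the right one (326,220) something grey. I'll zoom in and measure the grips.

```bash
cat > h.py <<'E'
import numpy as np,cv2
from rig import r
np.set_printoptions(precision=4,suppress=True)
def ray(n,px):
    c=r.calibration(n);M=c["camera_from_world"];R=M[:3,:3];t=M[:3,3]
    d=np.linalg.inv(c["mtx"])@[px[0],px[1],1];d=R.T@[d[0],-d[1],-d[2]]
    return -R.T@t,d/np.linalg.norm(d)
def plane(n,px,z):
    o,d=ray(n,px);return o+d*(z-o[2])/d[2]
def tri(a,b):
    (o1,d1),(o2,d2)=ray("side",a),ray("top",b)
    s=np.linalg.lstsq(np.c_[d1,-d2],o2-o1,rcond=None)[0]
    p,q=o1+s[0]*d1,o2+s[1]*d2;return (p+q)/2,np.linalg.norm(p-q)
E
python3 - <<'E'
from h import *
im=cv2.imread("pics/top0.png");s=cv2.imread("pics/side0.png")
a=cv2.resize(im[175:305,165:405],None,fx=3.3,fy=3.3,interpolation=cv2.INTER_NEAREST)
cv2.imwrite("pics/topc.png",a)
def blobs(i,x0,y0,x1,y1):
    m=(i.max(2)<45).astype(np.uint8);w=np.zeros_like(m);w[y0:y1,x0:x1]=m[y0:y1,x0:x1]
    n,l,st,_=cv2.connectedComponentsWithStats(w)
    k=1+np.argmax(st[1:,4]);c=np.argwhere(l==k)[:,::-1].astype(np.float32)
    b=cv2.minAreaRect(c);print(st[k],b);return b
bl=[blobs(s,272,272,322,312),blobs(im,170,235,222,265),blobs(s,415,175,455,210),blobs(im,350,270,400,300)]
for i in(0,2):
    print(tri(bl[i][0],bl[i+1][0]), plane("top",bl[i+1][0],.2))
    ends=[]
    for b in bl[i:i+2]:
        p=cv2.boxPoints(b);v=[(p[j]+p[(j+1)%4])/2 for j in range(4)]
        a=[(v[0],v[2]),(v[1],v[3])];ends.append(sorted(max(a,key=lambda q:np.linalg.norm(q[0]-q[1])),key=lambda q:q[0]))
    for j in(0,1):print(" end",ends[0][j],ends[1][j],tri(ends[0][j],ends[1][j]))
E
```

```text
[276 272  46  40 861] ((301.9730224609375, 295.5162353515625), (36.946754455566406, 46.915618896484375), 32.347442626953125)
[204 255   2   2   3] ((204.25003051757812, 255.75003051757812), (1.4142134189605713, 0.7071067094802856), 45.0)
[420 181  30  24 247] ((434.8800048828125, 191.33999633789062), (7.999998569488525, 32.599998474121094), 53.13010025024414)
[355 280  40  13 179] ((374.43206787109375, 286.3622741699219), (39.06917190551758, 6.450098514556885), 10.619654655456543)
(array([0.4835, 0.2189, 0.1828]), np.float64(0.007078961419865178)) [0.4812 0.2129 0.2   ]
 end [289.4219 315.3338] [203.75 255.25] (array([0.4881, 0.234 , 0.1381]), np.float64(0.0199615939177072))
 end [314.5242 275.6986] [204.75 256.25] (array([0.4793, 0.2053, 0.2244]), np.float64(0.004631262442750209))
(array([ 0.4266, -0.048 ,  0.2005]), np.float64(0.0002953872797072893)) [ 0.4265 -0.0481  0.2   ]
 end [421.84 201.12] [355.2321 282.7623] (array([ 0.4334, -0.0185,  0.1986]), np.float64(0.0014313642483856038))
 end [447.92 181.56] [393.6321 289.9623] (array([ 0.4198, -0.0773,  0.2034]), np.float64(0.0015508412316304543))
```

View pics/topc.png

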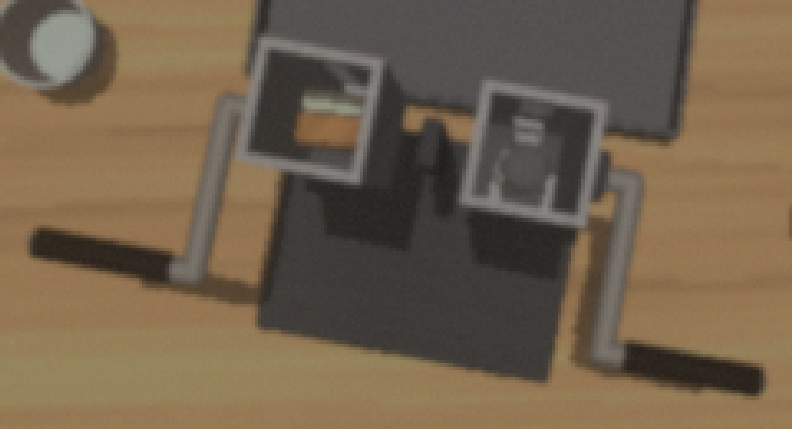

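The crop settles it: the left tube shows an orange-wood head with pale bristles, and the right tube a round grey cap. The brush is on the left. The left grip runs from about (174,248.6) to (217,256.2) in the top view.

```bash
cat >> h.py <<'E'
def loc(ts):
    "world targets (x,y,z) -> shift in present tool axes, mm"
    from scipy.spatial.transform import Rotation as T
    o=r.get_obs();R=T.from_euler("xyz",o["orientation"],degrees=True).as_matrix()
    for t in ts:print(np.array(t),"->",(R.T@(np.array(t)-o["eef_pos"]))*1000)
E
python3 - <<'E'
from h import *
im=cv2.imread("pics/top0.png")
m=(im.max(2)<50).astype(np.uint8);w=np.zeros_like(m);w[238:265,170:217]=m[238:265,170:217]
n,l,st,_=cv2.connectedComponentsWithStats(w);k=1+np.argmax(st[1:,4])
b=cv2.minAreaRect(np.argwhere(l==k)[:,::-1].astype(np.float32));print(st[k],b)
L=plane("top",b[0],.2);R=plane("top",(374.4,286.4),.2)
s=cv2.imread("pics/side0.png");ms=(s.max(2)<50).astype(np.uint8);w=np.zeros_like(ms);w[274:312,272:320]=ms[274:312,272:320]
d=L-R;print(L,R,np.linalg.norm(d),"yaw",np.degrees(np.arctan2(d[1],d[0])))
M=r.calibration("side");p=M["camera_from_world"]@np.r_[L,1];q=M["mtx"]@[p[0],-p[1],-p[2]];print("L in side",q[:2]/q[2])
loc([(.19,-.54,.42),(.44,-.2,.42),(.46,.0,.42),(L[0],L[1],.42)])
E
```

```text
[176 246  40  14 245] ((195.34616088867188, 251.7692413330078), (39.419342041015625, 6.864064693450928), 11.309932708740234)
[0.4877 0.2266 0.2   ] [ 0.4264 -0.0481  0.2   ] 0.2814207531561725 yaw 77.42654140165641
L in side [298.2025 292.2883]
[ 0.19 -0.54  0.42] -> [   1.4448   -2.4105 -189.4882]
[ 0.44 -0.2   0.42] -> [ 349.5162 -241.0443 -189.0277]
[0.46 0.   0.42] -> [ 434.3012 -423.2843 -188.7181]
[0.4877 0.2266 0.42  ] -> [ 535.0811 -628.0886 -188.3689]
```

Call:
carry_out:
  rows: "1 0 0 -0.04 0 0 0; 1 0 0 -0.08 0 0 0; 1 0 0 -0.12 0 0 0; 1 0.02 -0.015 -0.15 0 0 0; 1 0.05 -0.035 -0.17 0 0 -5; 1 0.08 -0.055 -0.19 0 0 -10; 1 0.11 -0.075 -0.19 0 0 -15; 1 0.14 -0.095 -0.19 0 0 -20; 1 0.17 -0.115 -0.19 0 0 -25; 1 0.2 -0.135 -0.19 0 0 -30"

```text
time: 0.93
eef_pos: [0.3345, -0.348, 0.4212]
orientation: [-180.0, -0.0, 49.5]
force: [0.2, -0.6, -0.9]
opening: 0.0854
grip_force: 0.0
```

Run:
```python
from h import *
print(r.get_obs());loc([(.44,-.15,.42),(.4877,.2266,.42)])
```

```text
{'time': 0.9333, 'joint_pos': array([-55.6795,   8.8222,  17.4335,  98.6179,   0.0008,  74.8585]), 'qd': array([ 48.6259,  -9.5357, -11.9478,  -2.3541,   0.0758, -11.3989]), 'joint_efforts': array([ -5.0824, -38.7667,  29.3579,   0.4267,  -0.0922,   0.1804]), 'eef_pos': array([ 0.3345, -0.348 ,  0.4212]), 'orientation': array([-179.9939,   -0.0025,   49.462 ]), 'force': array([ 0.1846, -0.5957, -0.9127]), 'torque': array([-0.0124, -0.0085,  0.0017]), 'grip_force': 0.0, 'opening': 0.08541088403482193}
[ 0.44 -0.15  0.42] -> [219.0965 -48.5193   1.1683]
[0.4877 0.2266 0.42  ] -> [ 536.3059 -257.0404    1.2042]
```

Call:
carry_out:
  rows: "0.6 0.033 -0.016 0 0 0 -5; 0.6 0.066 -0.032 0 0 0 -10; 0.6 0.099 -0.048 0 0 0 -15; 0.6 0.132 -0.064 0 0 0 -20; 0.6 0.165 -0.08 0 0 0 -25; 0.6 0.198 -0.096 0 0 0 -28; 0.6 0.231 -0.112 0 0 0 -28; 0.6 0.264 -0.128 0 0 0 -28; 0.6 0.297 -0.144 0 0 0 -28; 0.6 0.33 -0.16 0 0 0 -28"

```text
time: 1.77
eef_pos: [0.4279, 0.0067, 0.4211]
orientation: [-180.0, 0.0, 77.2]
force: [1.2, -0.9, -1.0]
opening: 0.0517
grip_force: 0.0
```

Run:
```python
from h import *
print(r.get_obs()["joint_pos"]);loc([(.4877,.2266,.42),(.4877,.2266,.30)])
```

```text
[-9.8658  2.4705 10.2662 97.8035 -0.0084 92.8978]
[0.4877 0.2266 0.42  ] -> [227.6377   9.703    1.1134]
[0.4877 0.2266 0.3   ] -> [227.6561   9.7184 121.1134]
```

Call:
carry_out:
  rows: "0.6 0.037 0.001 0 0 0 0; 0.6 0.074 0.003 0 0 0 0; 0.6 0.11 0.005 0 0 0 0; 0.6 0.147 0.006 0 0 0 0; 0.6 0.184 0.007 0 0 0 0; 0.6 0.21 0.008 0 0 0 0; 0.6 0.22 0.009 0.035 0 0 0; 0.6 0.22 0.009 0.07 0 0 0; 0.6 0.22 0.009 0.1 0 0 0; 0.6 0.22 0.009 0.1 0 0 0"

```text
time: 2.6
eef_pos: [0.4813, 0.2168, 0.3134]
orientation: [-179.3, 0.4, 77.3]
force: [-1.0, -0.0, -0.7]
opening: 0.0512
grip_force: 0.0
```

Run:
```python
from h import *
o=r.get_obs();print(o["joint_pos"],o["qd"]);loc([(.4877,.2266,.181)])
cv2.imwrite("pics/w1.png",r.grab_frame("wrist")[:,:,::-1])
```

```text
[ 15.5393  12.838    7.2351  85.2281  -0.0059 118.2429] [-0.7244 -1.267   9.6908  7.0229 -0.0088  0.0193]
[0.4877 0.2266 0.181 ] -> [ 11.8574   5.7864 132.2959]
```

View pics/w1.png

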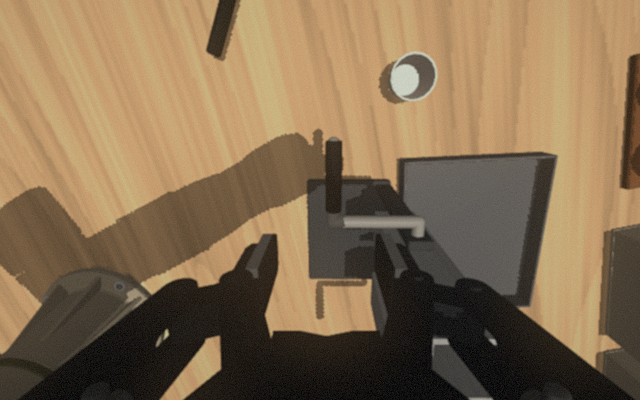

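The wrist view shows the black grip running vertically in the image, from (333,140) to (333,212). It lies in line with the gap between the fingers (column about 325). I'll check it by casting a ray to z=0.2.

Run:
```python
from h import *
for p in((333,140),(333.5,176),(334,212)):print(plane("wrist",p,.2))
o=r.get_obs();print(o["eef_pos"],o["qd"]);loc([(.4877,.2266,.181)])
```

```text
[0.4979 0.2564 0.2   ]
[0.4914 0.2244 0.2   ]
[0.4843 0.1899 0.2   ]
[0.4828 0.217  0.3176] [-0.4727 -1.8055  8.1281  2.8988 -0.0083 -0.0029]
[0.4877 0.2266 0.181 ] -> [ 11.0891   3.7002 136.4813]
```

Call:
carry_out:
  rows: "0.6 0.01 0.005 0.02 0 0 0; 0.6 0.01 0.005 0.045 0 0 0; 0.6 0.01 0.005 0.07 0 0 0; 0.6 0.01 0.005 0.095 0 0 0; 0.6 0.01 0.005 0.115 0 0 0; 0.6 0.01 0.005 0.13 0 0 0; 0.6 0.01 0.005 0.137 0 0 0; 0.6 0.01 0.005 0.137 0 0 0; 0.6 0.01 0.005 0.137 0 0 0; 0.6 0.01 0.005 0.137 0 0 0"

```text
time: 3.48
eef_pos: [0.494, 0.2264, 0.1864]
orientation: [179.8, -0.1, 77.2]
force: [0.0, 0.8, 0.4]
opening: 0.0515
grip_force: 0.0
```

Run:
```python
from h import *
cv2.imwrite("pics/w2.png",r.grab_frame("wrist")[:,:,::-1])
s=r.grab_frame("side")[:,:,::-1]
cv2.imwrite("pics/s2.png",cv2.resize(s[100:340,200:500],None,fx=2.4,fy=2.4))
o=r.get_obs();print(o["eef_pos"]);loc([(.489,.2255,.181)])
```

```text
[0.4936 0.2263 0.186 ]
[0.489  0.2255 0.181 ] -> [-1.8518 -4.3365  4.9484]
```

View pics/s2.png

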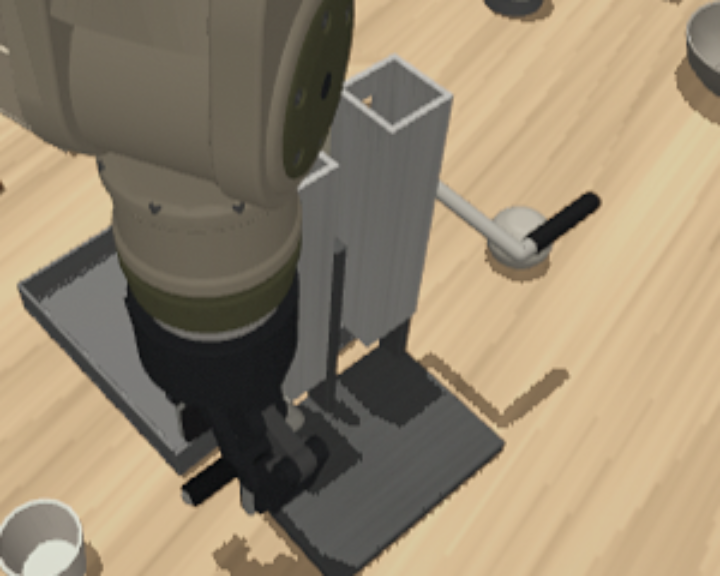

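The side crop shows the fingers straddling the left grip, with the grip end at (190,495). I'll centre and close.

Call:
carry_out:
  rows: "0.6 0.004 -0.004 0.005 0 0 0; 0.6 0.004 -0.004 0.005 0 0 0; 0.3 0.004 -0.004 0.005 0 0 0; 0 0.004 -0.004 0.005 0 0 0; 0 0.004 -0.004 0.005 0 0 0; 0 0.004 -0.004 0.005 0 0 0; 0 0.004 -0.004 0.005 0 0 0; 0 0.004 -0.004 0.005 0 0 0; 0 0.004 -0.004 0.005 0 0 0; 0 0.004 -0.004 0.005 0 0 0"
  force: 40

```text
time: 4.42
eef_pos: [0.4896, 0.2309, 0.1794]
orientation: [180.0, -0.0, 77.2]
force: [0.9, 0.8, 1.6]
opening: 0.0133
grip_force: 38.9
```

Run:
```python
from h import *
o=r.get_obs();print(o["eef_pos"],o["force"],o["opening"],o["grip_force"])
```

```text
[0.4896 0.2309 0.1794] [0.8876 0.7963 1.5735] 0.013289502061820056 38.92546892166138
```

Call:
carry_out:
  rows: "0 0 0.0006 -0.0096 0 0 0; 0 0 0.0023 -0.019 0 0 0; 0 0 0.0051 -0.0282 0 0 0; 0 0 0.009 -0.0369 0 0 0; 0 0 0.014 -0.0452 0 0 0; 0 0 0.0199 -0.0528 0 0 0; 0 0 0.0266 -0.0596 0 0 0; 0 0 0.0341 -0.0655 0 0 0; 0 0 0.0423 -0.0706 0 0 0; 0 0 0.051 -0.0746 0 0 0"

```text
time: 5.25
eef_pos: [0.534, 0.2211, 0.2578]
orientation: [-179.6, -0.1, 77.4]
force: [-16.8, 4.2, 20.6]
opening: 0.0134
grip_force: 40.2
```

Run:
```python
from h import *
o=r.get_obs();print(o["eef_pos"],o["force"],o["torque"],o["opening"],o["grip_force"])
s=r.grab_frame("side")[:,:,::-1];t=r.grab_frame("top")[:,:,::-1]
cv2.imwrite("pics/s3.png",np.hstack([cv2.resize(s[80:360,180:480],(400,373)),cv2.resize(t[60:340,130:430],(400,373))]))
```

```text
[0.534  0.2211 0.2578] [-16.7615   4.1985  20.627 ] [1.0199 3.6484 0.0065] 0.013360521290005423 40.24255335330963
```

View pics/s3.png

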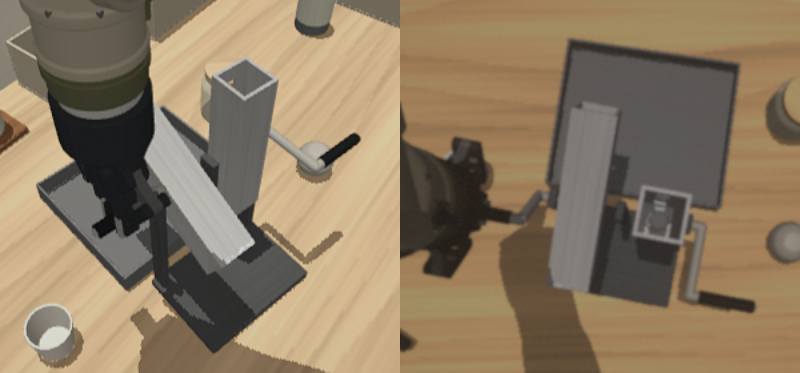

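The tube is tipping cleanly (mouth now over the tray), the right tube is untouched, and the tool is clear of everything. The forces suggest the axle sits about 6 mm higher than my arc assumed, so I'll correct for that and continue.

Call:
carry_out:
  rows: "0 0 0 -0.006 0 0 0; 0 0 0.0074 -0.0085 0 0 0; 0 0 0.0192 -0.0108 0 0 0; 0 0 0.0311 -0.0114 0 0 0; 0 0 0.0431 -0.0101 0 0 0; 0 0 0.0547 -0.0071 0 0 0; 0 0 0.0657 -0.0024 0 0 0; 0 0 0.0759 0.0039 0 0 0; 0 0 0.085 0.0117 0 0 0; 0 0 0.0904 0.0176 0 0 0"

```text
time: 6.18
eef_pos: [0.6277, 0.1999, 0.238]
orientation: [180.0, -0.1, 77.3]
force: [-4.0, 3.7, 5.1]
opening: 0.0133
grip_force: 42.3
```

Run:
```python
from h import *
for i in range(2):
    s=r.grab_frame("side")[:,:,::-1]
o=r.get_obs();print(o["time"],o["eef_pos"],o["force"],o["torque"],o["opening"],o["grip_force"])
```

```text
6.2833 [0.6285 0.1997 0.2366] [ 0.93    3.2676 -2.969 ] [ 0.6796 -0.1959  0.1086] 0.01283588191058963 41.70022666454315
```

Call:
carry_out:
  rows: "0 0 0 0 0 0 0; 0 0 0 0 0 0 0; 0 0 0 0 0 0 0; 0 0 0 0 0 0 0; 0 0 0 0 0 0 0; 0 0 0 0 0 0 0; 0 0 0 0 0 0 0; 0 0 0 0 0 0 0; 0 0 0 0 0 0 0; 0 0 0 0 0 0 0"

```text
time: 7.12
eef_pos: [0.6282, 0.1998, 0.237]
orientation: [179.9, -0.0, 77.2]
force: [4.7, 4.1, -1.1]
opening: 0.0134
grip_force: 41.9
```

Run:
```python
from h import *
o=r.get_obs();print(o["eef_pos"],o["force"])
s=r.grab_frame("side")[:,:,::-1];t=r.grab_frame("top")[:,:,::-1]
cv2.imwrite("pics/s4.png",np.hstack([cv2.resize(s[80:360,180:480],(400,373)),cv2.resize(t[60:340,130:430],(400,373))]))
```

```text
[0.6282 0.1998 0.237 ] [ 4.704   4.1292 -1.0735]
```

View pics/s4.png

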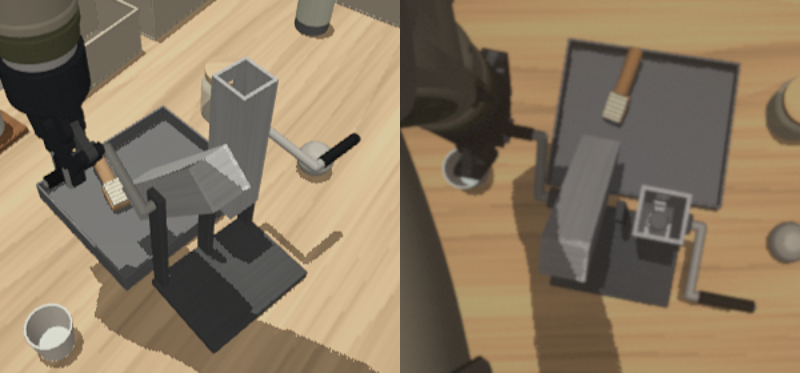

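The tube is inverted past 2.4, and in the top half the brush lies in the tray from head (615,108) to handle end (632,50). Swinging back.

Call:
carry_out:
  rows: "0 0 -0.0054 -0.0059 0 0 0; 0 0 -0.0126 -0.0122 0 0 0; 0 0 -0.0205 -0.0176 0 0 0; 0 0 -0.0291 -0.0221 0 0 0; 0 0 -0.038 -0.0255 0 0 0; 0 0 -0.0473 -0.0277 0 0 0; 0 0 -0.0569 -0.0289 0 0 0; 0 0 -0.0665 -0.0289 0 0 0; 0 0 -0.076 -0.0277 0 0 0; 0 0 -0.0853 -0.0254 0 0 0"

```text
time: 8.05
eef_pos: [0.5475, 0.2178, 0.2658]
orientation: [179.4, -0.1, 77.2]
force: [6.2, -1.1, 1.0]
opening: 0.0131
grip_force: 42.2
```

Run:
```python
from h import *
o=r.get_obs();print(o["time"],o["eef_pos"],o["orientation"],o["force"],o["torque"],o["opening"],o["grip_force"])
```

```text
8.05 [0.5475 0.2178 0.2658] [179.3626  -0.1228  77.168 ] [ 6.1918 -1.1046  0.9753] [-0.4001 -1.7528  0.05  ] 0.013056941329900732 42.189037799835205
```

Call:
carry_out:
  rows: "0 0 -0.009 0.0034 0 0 0; 0 0 -0.0175 0.0078 0 0 0; 0 0 -0.0254 0.0132 0 0 0; 0 0 -0.0326 0.0196 0 0 0; 0 0 -0.039 0.0267 0 0 0; 0 0 -0.0445 0.0346 0 0 0; 0 0 -0.049 0.0431 0 0 0; 0 0 -0.0525 0.052 0 0 0; 0 0 -0.0547 0.0605 0 0 0; 0 0 -0.0559 0.0684 0 0 0"

```text
time: 8.88
eef_pos: [0.4909, 0.2304, 0.1954]
orientation: [179.7, -0.0, 77.2]
force: [0.8, 0.7, 7.4]
opening: 0.0132
grip_force: 51.1
```

Run:
```python
from h import *
o=r.get_obs();print(o["time"],o["eef_pos"],o["orientation"],o["force"],o["torque"],o["opening"],o["grip_force"])
```

```text
8.8833 [0.4909 0.2304 0.1954] [179.7107  -0.032   77.2103] [0.7518 0.7155 7.4378] [-0.0178 -0.6656  0.0443] 0.013166758769107379 51.117271184921265
```

Now lowering gently to find the end stop by force.

Call:
carry_out:
  rows: "0 0 -0.0002 0.002 0 0 0; 0 0 -0.0003 0.004 0 0 0; 0 0 -0.0004 0.006 0 0 0; 0 0 -0.0004 0.008 0 0 0; 0 0 -0.0004 0.009 0 0 0; 0 0 -0.0004 0.01 0 0 0; 0 0 -0.0004 0.011 0 0 0; 0 0 -0.0004 0.011 0 0 0; 0 0 -0.0004 0.011 0 0 0; 0 0 -0.0004 0.011 0 0 0"

```text
time: 9.72
eef_pos: [0.4898, 0.2307, 0.1842]
orientation: [179.8, -0.0, 77.2]
force: [-1.0, 0.4, 7.7]
opening: 0.0133
grip_force: 52.0
```

Run:
```python
from h import *
o=r.get_obs();print(o["time"],o["eef_pos"],o["force"],o["torque"],o["opening"],o["grip_force"])
t=r.grab_frame("top")[:,:,::-1];s=r.grab_frame("side")[:,:,::-1]
cv2.imwrite("pics/s5.png",np.hstack([cv2.resize(s[80:360,180:480],(400,373)),cv2.resize(t[60:340,130:430],(400,373))]))
```

```text
9.7167 [0.4898 0.2307 0.1842] [-0.9917  0.3925  7.6595] [ 0.0616 -0.3006 -0.0043] 0.013344445863634322 52.025320529937744
```

View pics/s5.png

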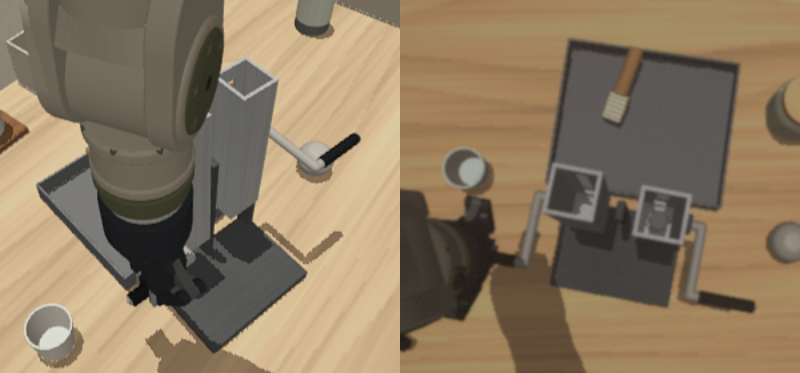

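The top half shows the left tube back up and empty, with the brush in the tray. TCP z is 5 mm above its grasp value, so I'll push on until the stop resists.

Call:
carry_out:
  rows: "0 0 0 0.001 0 0 0; 0 0 0 0.002 0 0 0; 0 0 0 0.003 0 0 0; 0 0 0 0.004 0 0 0; 0 0 0 0.005 0 0 0; 0 0 0 0.005 0 0 0; 0 0 0 0.005 0 0 0; 0 0 0 0.005 0 0 0; 0 0 0 0.005 0 0 0; 0 0 0 0.005 0 0 0"

```text
time: 10.65
eef_pos: [0.4898, 0.2307, 0.1802]
orientation: [179.8, -0.0, 77.2]
force: [-3.0, -0.2, 14.3]
opening: 0.0132
grip_force: 53.0
```

Run:
```python
from h import *
o=r.get_obs();print(o["time"],o["eef_pos"],o["force"],o["torque"])
t=r.grab_frame("top")[:,:,::-1].copy();cv2.imwrite("pics/top6.png",t);a=cv2.imread("pics/top0.png")
# mouth rim (bright grey) edges now vs start, both tubes
def rim(i,x0,x1):
    c=i[180:245,x0:x1].astype(int);m=((c.min(2)>120)&(c.max(2)-c.min(2)<22)).astype(np.uint8)
    n,l,st,ce=cv2.connectedComponentsWithStats(m);k=1+np.argmax(st[1:,2]*st[1:,3])
    q=np.argwhere(l==k)[:,::-1].astype(np.float32)+[x0,180];return cv2.minAreaRect(q.astype(np.float32)),st[k]
for n,i in(("start",a),("now",t)):print(n,rim(i,238,288),rim(i,303,352))
```

```text
10.65 [0.4898 0.2307 0.1802] [-3.05   -0.2149 14.2612] [-0.0476  0.1652  0.0867]
start (((271.9499816894531, 192.15000915527344), (15.811387062072754, 2.8460490703582764), 18.434947967529297), array([26, 11, 16,  6, 26], dtype=int32)) (((329.576904296875, 204.11538696289062), (36.08536911010742, 2.7456257343292236), 11.309932708740234), array([ 9, 20, 36, 10, 52], dtype=int32))
now (((257.6346130371094, 207.32691955566406), (38.6348762512207, 38.04652786254883), 11.309932708740234), array([  0,   6,  43,  44, 423], dtype=int32)) (((326.25469970703125, 220.64151000976562), (37.71772003173828, 37.902008056640625), 10.61965560913086), array([  2,  19,  44,  44, 361], dtype=int32))
```

Run:
```python
from h import *
t=cv2.imread("pics/top6.png");a=cv2.imread("pics/top0.png")
def rim(i,x0,x1,th):
    c=i[180:248,x0:x1].astype(int);m=((c.min(2)>th)&(c.max(2)-c.min(2)<28)).astype(np.uint8)
    n,l,st,ce=cv2.connectedComponentsWithStats(m);k=1+np.argmax(st[1:,2]*st[1:,3])
    q=(np.argwhere(l==k)[:,::-1]+[x0,180]).astype(np.float32);b=cv2.minAreaRect(q);return np.round(b[0]+b[1],1)
for th in(95,105,115):print(th,[ (rim(i,236,290,th),rim(i,303,352,th)) for i in(a,t)])
for nm,(x,y) in (("left",(262,208)),("right",(327,221))):
    g=lambda i:cv2.Canny(cv2.cvtColor(i,6),40,100).astype(np.float32)
    T=cv2.GaussianBlur(g(a),(0,0),1)[y-26:y+26,x-25:x+25];S=cv2.GaussianBlur(g(t),(0,0),1)[y-40:y+40,x-40:x+40]
    R=cv2.matchTemplate(S,T,cv2.TM_CCOEFF_NORMED);_,v,_,p=cv2.minMaxLoc(R);print(nm,v,p[0]-15,p[1]-14)
```

```text
95 [(array([256.8, 207. ,  41.5,  39.1]), array([326.2, 220.5,  39. ,  39. ])), (array([256.8, 207. ,  42. ,  40. ]), array([326.3, 220.4,  40.2,  40. ]))]
105 [(array([257.3, 207.3,  39.9,  38.3]), array([326.3, 220.6,  38.1,  38.3])), (array([256.7, 207. ,  41.4,  39. ]), array([326.2, 220.5,  39. ,  39. ]))]
115 [(array([257.9, 207.6,  37.8,  37.3]), array([326.2, 220.6,  37.5,  37.5])), (array([257.1, 207.3,  40. ,  38.2]), array([326.3, 220.6,  38.3,  38.3]))]
left 0.752173662185669 0 0
right 0.9761040806770325 0 0
```

The rim matches its starting pixels to within 0.3 px on both tubes, and the force is rising against the stop. The tube is upright, so I'll release and rise.

Call:
carry_out:
  rows: "0 0 0 0.001 0 0 0; 0 0 0 0.001 0 0 0; 0.3 0 0 0.001 0 0 0; 0.6 0 0 0.001 0 0 0; 0.6 0 0 0.001 0 0 0; 0.6 0 0 0.001 0 0 0; 0.6 0 0 0.001 0 0 0; 0.6 0 0 -0.01 0 0 0; 0.6 0 0 -0.03 0 0 0; 0.6 0 0 -0.06 0 0 0"

```text
time: 11.53
eef_pos: [0.4875, 0.2302, 0.235]
orientation: [-179.7, 0.2, 77.2]
force: [0.9, 0.2, -0.9]
opening: 0.0513
grip_force: 0.0
```

Call:
carry_out:
  rows: "0.6 0 0 -0.035 0 0 0; 0.6 0 0 -0.07 0 0 0; 0.6 0.005 -0.01 -0.105 0 0 0; 0.6 0.015 -0.03 -0.14 0 0 0; 0.6 0.03 -0.05 -0.16 0 0 0; 0.6 0.05 -0.07 -0.17 0 0 0; 0.6 0.07 -0.09 -0.17 0 0 0; 0.6 0.08 -0.1 -0.17 0 0 0; 0.6 0.08 -0.1 -0.17 0 0 0; 0.6 0.08 -0.1 -0.17 0 0 0"

```text
time: 12.37
eef_pos: [0.4091, 0.3314, 0.4069]
orientation: [-180.0, 0.1, 77.3]
force: [-0.4, -0.0, -0.1]
opening: 0.0513
grip_force: 0.0
```

Run:
```python
from h import *
o=r.get_obs();print(o["time"],o["eef_pos"],o["force"])
t=r.grab_frame("top")[:,:,::-1].copy();s=r.grab_frame("side")[:,:,::-1].copy();a=cv2.imread("pics/top0.png")
for nm,(x,y) in (("left",(262,208)),("right",(327,221))):
    g=lambda i:cv2.GaussianBlur(cv2.Canny(cv2.cvtColor(i,6),40,100).astype(np.float32),(0,0),1)
    T=g(a)[y-26:y+26,x-25:x+25];S=g(t)[y-40:y+40,x-40:x+40]
    _,v,_,p=cv2.minMaxLoc(cv2.matchTemplate(S,T,cv2.TM_CCOEFF_NORMED));print(nm,v,p[0]-15,p[1]-14)
cv2.imwrite("pics/s7.png",np.hstack([cv2.resize(s[80:360,180:480],(400,373)),cv2.resize(t[80:300,160:396],(400,373))]))
```

```text
12.3667 [0.4091 0.3314 0.4069] [-0.4125 -0.0243 -0.1058]
left 0.7659483551979065 0 0
right 0.9876754283905029 0 0
```

View pics/s7.png

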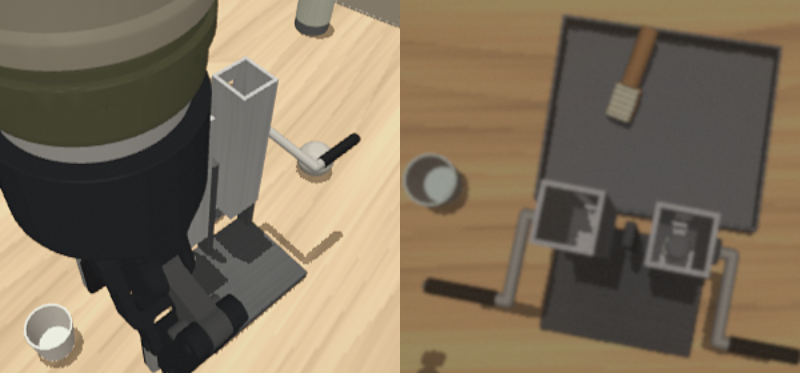

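The left tube is upright again with its grip in the original place, and the brush is in the tray. Its handle end at (650,28) is near the far wall, so I'll move the arm aside and check that it lies inside.

Call:
carry_out:
  rows: "0.6 -0.035 0.01 0 0 0 0; 0.6 -0.07 0.02 0 0 0 0; 0.6 -0.105 0.03 0 0 0 0; 0.6 -0.14 0.04 0 0 0 0; 0.6 -0.175 0.05 0 0 0 0; 0.6 -0.21 0.06 0 0 0 0; 0.6 -0.245 0.07 0 0 0 0; 0.6 -0.28 0.08 0 0 0 0; 0.6 -0.315 0.09 0 0 0 0; 0.6 -0.35 0.1 0 0 0 0"

```text
time: 13.3
eef_pos: [0.4291, -0.0353, 0.4072]
orientation: [180.0, 0.0, 77.1]
force: [0.4, -0.4, 0.2]
opening: 0.0513
grip_force: 0.0
```

Call:
carry_out:
  rows: "0.6 -0.035 0 0 0 0 0; 0.6 -0.07 0 0 0 0 0; 0.6 -0.105 0 0 0 0 0; 0.6 -0.14 0 0 0 0 0; 0.6 -0.175 0 0 0 0 0; 0.6 -0.2 0 0 0 0 0; 0.6 -0.2 0 0 0 0 0; 0.6 -0.2 0 0 0 0 0; 0.6 -0.2 0 0 0 0 0; 0.6 -0.2 0 0 0 0 0"

```text
time: 14.13
eef_pos: [0.3854, -0.2269, 0.4074]
orientation: [-180.0, -0.0, 77.3]
force: [-0.1, 0.5, -0.6]
opening: 0.0512
grip_force: 0.0
```

Run:
```python
from h import *
o=r.get_obs();print(o["time"],o["eef_pos"],o["force"])
t=r.grab_frame("top")[:,:,::-1].copy();s=r.grab_frame("side")[:,:,::-1].copy()
cv2.imwrite("pics/s8.png",np.hstack([cv2.resize(s[140:320,190:390],(400,360),interpolation=2),cv2.resize(t[80:180,235:395],(400,250),interpolation=2)[:, :].__class__ and cv2.copyMakeBorder(cv2.resize(t[80:180,235:395],(400,250),interpolation=2),0,110,0,0,0)]))
```

```text
14.1333 [ 0.3854 -0.2269  0.4074] [-0.0686  0.4621 -0.552 ]
```

View pics/s8.png

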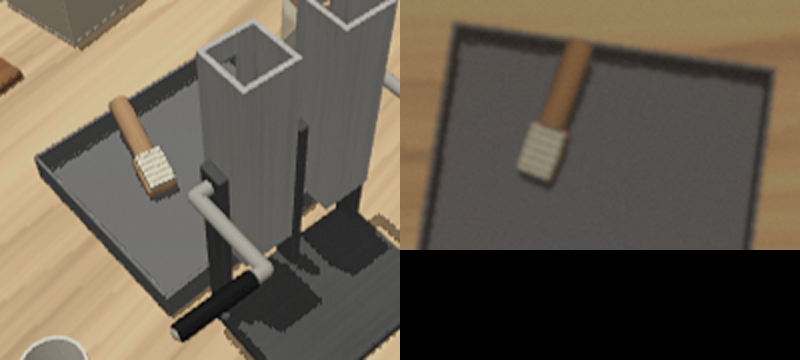

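The handle end sits at or on the far rim. I'll triangulate its height.

Run:
```python
from h import *
print("tip",tri((248.5,190.5),(306.3,97)))
print("head",tri((271,230),(290,144)))
c=[plane("top",p,.035) for p in((400/2.5*0+235+57/2.5,80+24/2.5),(235+372/2.5,80+70/2.5))];print("far rim corners",c)
f=np.array([.976,-.218]);print("along f: rim",[q[:2]@f for q in c],"tip",plane("top",(306.3,97),.045)[:2]@f)
```

```text
tip (array([0.7788, 0.0479, 0.045 ]), np.float64(0.00037915855307723824))
head (array([0.691 , 0.0819, 0.014 ]), np.float64(0.0041969541820908295))
far rim corners [array([0.7992, 0.1433, 0.035 ]), array([ 0.756 , -0.1054,  0.035 ])]
along f: rim [np.float64(0.7487760027777302), np.float64(0.7607854692667704)] tip 0.749564584394612
```

```bash
python3 -c "
from rig import r
print(r.close_job())"
```

```text
the job is handed in; nothing more can be done
None
```

The brush is out of the left tube and in the tray, with its handle end leaning on the tray's far rim rather than lying flat; the left tube is back upright and released, the stain-stick tube was not touched, and the job was handed in at about 14 s.

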